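Check the height of a 3D printer's bed with a dial gauge

ROBOT

A 6-joint arm with a two-finger parallel gripper is mounted at the origin on the work surface. World frame = base frame: x ahead of the robot, y to its left, z up, the work surface at z = 0. Lengths are in m, angles in rad, forces in N, time in s.
With the tool pointing down it reaches from about 0.3 to 0.875 m from the base axis. Payload 6.4 kg.
Tool frame: the origin (TCP) lies between the finger pads; the fingertips stand ctrl.tip_extent ahead of it and the grasp point (between the pads) is the TCP (ctrl.tip_extent is the distance from the TCP to the fingertips, in m); z points along the fingers, y is the line along which they close (so a half turn about z gives the same grasp; the last joint's range is limited). The gripper opens to 85 mm and grips with 20 to 120 N. Pads are 22 mm wide; open, the fingers measure 114 mm over their backs; the gripper's body (76 mm by 85 mm) begins 54 mm behind the grasp point. The pads swing forward as they close: fully open they stand 13 mm farther back than shut.
Start: joints at [-1.5, 0.181, 1.607, -0, 1.354, -0.206], TCP at [0.157, -0.553, 0.25] pointing down, gripper open.
Joint ranges: [-2.99, 2.99], [-0.89, 2.07], [0.3, 2.58], [-1.14, 4.28], [0, 2.63], [-3.12, 3.12]. Speed limits (rad/s): [2.57, 2.57, 3.01, 3.14, 3.14, 3.14].

INTERFACE

Orientations are given as a unit quaternion [w, x, y, z].
In Python, from bench import ctrl gives the robot as it stands.
- The arm moves only by the tool send_rows, never from a script. Its arguments are lists of equal length, an entry for each row: "dr": the turn, a rotation vector about the tool's x, y, z in units of 6 degrees (1.0 is 6 degrees), a list of three; "xyz": the shift along the tool's x, y, z in cm, a list of three; "jaw": the opening in per cent of the stroke, from 0 (shut) to 100 (fully open). In form: {"dr": [[wx, wy, wz], ...], "xyz": [[dx, dy, dz], ...], "jaw": [jaw, ...]}. A call has exactly 8 rows; each row is the pose to reach, as a shift and turn from the pose commanded when the call began, along the tool's axes at that moment; what a row does not reach only later rows make up. A row lasts 1/8 s, in which the tool goes at most 62.5 mm and 10.7 degrees, less where a joint would pass 70% of its speed; a pose out of reach is approached as far as the arm can. A call with a gripper value outside its range is refused whole. The fingers move at their own pace and stop on an object; the grip force is fixed at half the most. Time passes only in rows, so rows that repeat a pose let the fingers close, or fill a call up. It gives the time, the measured TCP pose, the force, the opening and the grip force at its end, in the units of the state.
- ctrl.get_obs(): the state, without advancing time (a new reading comes with each control period).
- ctrl.camera(name): name is "side" or "top"; returns the picture (400x640x3 uint8, red, green, blue); there is no depth.
- ctrl.calibration(name): a dict with "camera_matrix" (3x3 intrinsics, pixels), "world_from_camera" (4x4, takes a point from camera to world coordinates). Camera axes: x right, y up, looking along -z (the intrinsics and any distortion apply to the point x, -y, -z); pixel columns grow to the right and rows downward; lengths in m; the calibration is good to about 2 mm. A picture is of the moment at which its call begins. calibration takes no time and is no camera call.
- ctrl.hand_in(): hands the job in; it is judged then, once.
The state is a dict: "time_s": time; "q": joint angles; "dq": joint speeds; "joint_efforts": joint torques, N m; "eef_pos": TCP position; "eef_rot": TCP orientation; "wrist_force": force on the tool from outside, world axes, zero at the start; "torque": the same for the moment, N m; "opening": opening from 0.0 (shut) to 1.0 (fully open); "grasp_force": force on a finger pad.
Only numpy, scipy, OpenCV 4.12 (cv2) and the standard library are available. Lean on these libraries where they do the work, as an engineer would, in place of code of your own. Each camera call takes 0.05 s, during which the arm holds its last target. There are 200 camera calls.

TASK

Someone left the scrap pail standing on the printer's build plate: first hang it by its handle over both prongs of the twin hook and let go of it, so that the plate is bare. Then take the dial gauge out of its holder and, holding it upright, press its tip gently (about 3 newtons) on the plate inside the marked ring; finish while still holding it there, neither letting go nor putting it down. Leave the jar and the vase alone.

Things in the scene. Friction and masses are not known exactly. Their poses are not given: they have to be found in the camera images.
- bed: Printer bed unit standing on the bench, fixed: aluminium base frame with a flat black build plate 210 x 250 mm (x, y), 6 mm thick, its top 70 mm above the bench. Origin: on the bench under the plate's centre; axes along the plate's edges, z up.
- plate: The build plate, origin at the centre of its top face, axes as the bed's. It rides level on springs: it sinks straight down 1.25 mm for each newton pressed on it (0.8 N/mm), wherever it is pressed, and bottoms after 10 mm. It rises 1.5 to 3 mm when the pail is taken off.
- spot (a point): Centre of the mark on the plate's top face: a thin white ring 22 mm across with four short cross-hair lines outside it, 45 mm towards -x and 65 mm towards -y of the plate's centre (bed axes).
- hook: Steel twin hook on a stand, fixed. Origin on the bench under the post. A 16 mm post stands at the origin; from a crossbar at its top two parallel level prongs, 8 mm thick and 68 mm apart (centre to centre), run 100 mm towards the body's -x with their top side 210 mm above the bench, then turn up to 228 mm at the tips, 112 mm from the post. Nothing stands higher than that. A foot plate 10 mm thick lies below.
- hook_seat (a point): Middle of the hook's seat: half-way between the prongs, 74 mm from the post, level with the prongs' top side; axes as the hook's. A hung bar lies across both prongs along y, its centre 5 mm above this point, at most 20 mm off along x. The pail is wider than the prongs' gap: bring its bar in over the upturned tips from beyond them (-x), the prongs passing between bar and rim, then lower it.
- pail: Small grey scrap pail, loose, standing on the build plate at the start: 90 mm across at the rim, 72 mm at the foot, 70 mm tall, 0.12 to 0.25 kg, with a stiff upright handle. Origin at the centre of its underside, z up.
- pail_handle (a point): Middle of the pail's handle bar: a straight round bar 10 mm thick and 104 mm long, level, along the pail's y, 130 mm above the pail's underside; at its two ends 6 mm wires run down to the rim (98 mm clear between them). Axes as the pail's.
- holder: Dark steel holder block for the gauge, fixed: 60 x 60 x 60 mm with an upright 17 mm hole through its middle, open at the top. Origin at the centre of its underside.
- gauge: Dial gauge, loose, 0.16 kg, standing upright in the holder. Origin at its lower tip, z up along its stem; x is the dial's axis. From below: 8 mm stem with rounded tip, 14 mm barrel from 24 to 55 mm, 26 mm square shoulder (55 to 61 mm) that rests on the holder's top, and the round dial. The tip does not move in the stem.
- gauge_dial (a point): Centre of the gauge's dial: an upright disc 56 mm across and 22 mm thick, flat on both sides, its axis along the gauge's x; 88 mm above the tip. In the holder it is 93 mm above the bench; lift the gauge straight up 60 mm to clear the holder. Axes as the gauge's.
- gauge_tip (a point): Lower tip of the gauge, 88 mm below the dial's centre along the gauge's z.
- jar: Small clear jar with black lid, 50 mm across, 60 mm tall, loose, origin under its centre. Leave alone.
- vase: Small blue printed vase, 60 mm across, 65 mm tall, loose, origin under its centre. Leave alone.
Not all that is in view belongs to the job. There is more than one size of the pail; the job needs the smallest.

How it is judged:
On the way, in this order (a step that is already met when the one before it is completed fails the run):
1. the pail hangs by its handle on both prongs, let go (x of pail_handle in the frame of hook_seat between -0.03 and 0.03 m and y of pail_handle in the frame of hook_seat between -0.016 and 0.016 m and z of pail_handle in the frame of hook_seat between 0 and 0.014 m and contact force between pail and hook above 0.5 N and contact force between pail and the arm below 0.1 N and contact force between pail and the fingers below 0.1 N and angle between pail's own z axis and vertical below 0.3 rad), for 0.3 s.
2. the gauge is lifted out of its holder in the gripper (contact force between gauge and the fingers above 1 N and z of gauge_tip in the frame of holder above 0.06 m and contact force between gauge and holder below 0.1 N), for 0.1 s.
At the end, for the whole second after the job is handed in: The pail hangs still by its bar on both prongs (within 30 mm of the seat along them, 16 mm across), not touched by the robot; the gauge is held in the fingers, still, upright within 0.12 rad (7 degrees), its tip within 10 mm of the mark's centre, pressing on the plate with 1 to 6 N (all of step 1 and linear speed of pail below 0.1 m/s and contact force between gauge and the fingers above 1 N and contact force between gauge and plate between 1 and 6 N and horizontal distance between gauge_tip and spot below 0.01 m and z of gauge_tip in the frame of spot between -0.004 and 0.004 m and angle between gauge's own z axis and vertical below 0.12 rad and linear speed of gauge below 0.02 m/s); the arm keeps its last pose, push and grip.
It fails at once if the gauge is pressed on the plate with more than 15 N (contact force between gauge and plate above 15 N).
It fails at once if the jar is moved by more than 20 mm (distance of jar from where it was at the start of the episode above 0.02 m).
It fails at once if the vase is moved by more than 20 mm (distance of vase from where it was at the start of the episode above 0.02 m).
It also fails if it takes over 56 s, if anything falls off the work surface, if the arm or the gripper's body presses on something with over 40 N, if the wrist force passes 120 N, or if a joint passes its speed limit or range.

## Working session

There is one attempt and no reset: what is moved stays moved. The work goes in short steps, Python scripts to look and compute and a tool call to move; the robot and the scene stay as the last step left them, time stands still between calls to the robot, and variables do not carry over. Pictures are saved under pics/ and viewed, at most 13 in all, crops included, and the job is handed in when it is done.

Besides the shell and the picture viewer there is one more tool, called as a command line: name --argument value ..., lists and objects as JSON in quotes. send_rows: Moves the arm, as the interface text tells. Its arguments: {"type":"object","properties":{"dr":{"type":"array","items":{"type":"array","items":{"type":"number"}}},"xyz":{"type":"array","items":{"type":"array","items":{"type":"number"}}},"jaw":{"type":"array","items":{"type":"number"}}},"required":["dr","xyz","jaw"]}

```bash
mkdir -p pics; cat > h.py <<'E'
import numpy as np, cv2
from bench import ctrl
from scipy.spatial.transform import Rotation as R
def cal(n):
    c=ctrl.calibration(n); return np.array(c["camera_matrix"]),np.array(c["world_from_camera"]),c
def ray(n,u,v):
    K,T,_=cal(n); d=np.linalg.inv(K)@[u,v,1]; d=T[:3,:3]@[d[0],-d[1],-d[2]]
    return T[:3,3],d/np.linalg.norm(d)
def onz(n,u,v,z):
    o,d=ray(n,u,v); return o+d*(z-o[2])/d[2]
def proj(n,p):
    K,T,_=cal(n); c=T[:3,:3].T@(np.array(p)-T[:3,3]); q=K@[c[0],-c[1],-c[2]]; return q[:2]/q[2]
def tri(u1,v1,u2,v2,a="top",b="side"):
    o,d=ray(a,u1,v1); p,e=ray(b,u2,v2)
    s=np.linalg.lstsq(np.c_[d,-e],p-o,rcond=None)[0]; x,y=o+d*s[0],p+e*s[1]
    return (x+y)/2,np.linalg.norm(x-y)
def snap(n,f):
    im=ctrl.camera(n); cv2.imwrite(f"pics/{f}.png",cv2.cvtColor(im,cv2.COLOR_RGB2BGR)); return im
E
python3 - <<'E'
from h import *
snap("top","t0");snap("side","s0")
for n in("top","side"):
    print(ctrl.calibration(n))
o=ctrl.get_obs();print(o,ctrl.tip_extent)
print(R.from_quat(np.array(o["eef_rot"])[[1,2,3,0]]).as_matrix().round(3))
E
```

```text
{'camera_matrix': array([[401.17642429,   0.        , 318.03047157],
       [  0.        , 401.17642429, 193.36133979],
       [  0.        ,   0.        ,   1.        ]]), 'world_from_camera': array([[ 0.00417445,  0.99102491, -0.13361213,  0.47048953],
       [-0.99953047,  0.00819094,  0.02952532,  0.07700023],
       [ 0.03035474,  0.13342614,  0.99059379,  1.06894665],
       [ 0.        ,  0.        ,  0.        ,  1.        ]])}
{'camera_matrix': array([[463.55298642,   0.        , 324.71590236],
       [  0.        , 463.55298642, 194.40921297],
       [  0.        ,   0.        ,   1.        ]]), 'world_from_camera': array([[-0.96991587,  0.11152314, -0.21639271,  0.28645207],
       [-0.24336937, -0.46566739,  0.85083796,  1.16464844],
       [-0.00587891,  0.87790459,  0.47879951,  0.78218292],
       [ 0.        ,  0.        ,  0.        ,  1.        ]])}
{'time_s': 0.1, 'q': array([-1.50029947e+00,  1.81513588e-01,  1.60791944e+00, -8.82697496e-06,
        1.35377890e+00, -2.06308736e-01]), 'dq': array([-1.38795385e-04, -1.87127696e-03, -2.61735398e-03,  7.72991948e-05,
        1.14378317e-03,  1.48093770e-03]), 'joint_efforts': array([ 9.46581313e-04, -4.45878983e+01, -3.52237451e+01, -9.14387192e-05,
        4.15385075e-03, -2.09667569e-06]), 'eef_pos': array([ 0.15711411, -0.55263035,  0.24944235]), 'eef_rot': array([-8.08059199e-04,  9.90437156e-01,  1.37962259e-01,  5.06373694e-05]), 'wrist_force': array([-0.55745856,  0.35263898,  0.32343942]), 'torque': array([-0.02492831,  0.05571691, -0.01068526]), 'grasp_force': 0.0, 'opening': 1.0070055192366316} 0.019
[[ 0.962  0.273 -0.   ]
 [ 0.273 -0.962  0.002]
 [ 0.    -0.002 -1.   ]]
```

View pics/t0.png

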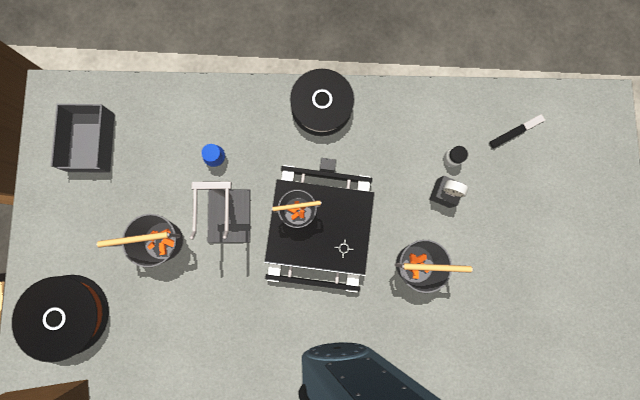

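View pics/s0.png

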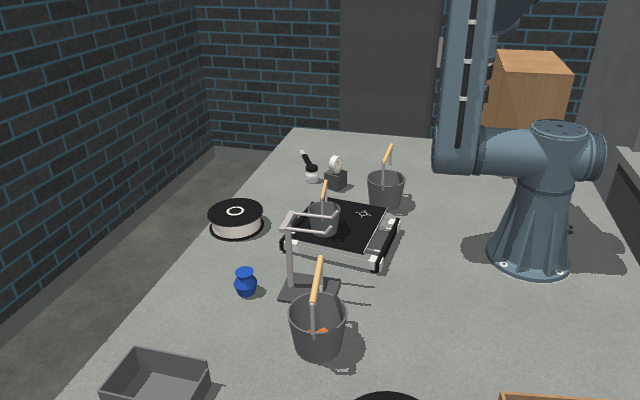

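The top view shows the pail on the plate with its bar from about (272,208) to (321,203). The hook crossbar is at (211,185) with tips near (195,236) and (227,234), the ring is at (344,248), and the gauge is at (453,188). The side view agrees. I'll enlarge the details.

```bash
python3 - <<'E'
from h import *
t=cv2.imread("pics/t0.png");s=cv2.imread("pics/s0.png")
z=lambda im,x,y,w,h,k:cv2.resize(im[y:y+h,x:x+w],None,fx=k,fy=k,interpolation=cv2.INTER_CUBIC)
a=z(t,180,170,200,100,4)           # 800x400
b=z(t,425,165,50,50,4); c=z(s,300,140,50,50,4); d=z(s,280,170,100,50,4)
cv2.imwrite("pics/c1.png",np.vstack([a,np.hstack([b,c,d])]))
hsv=cv2.cvtColor(t,cv2.COLOR_BGR2HSV)
for n,im,(x,y,w,h) in(("top",t,(262,180,70,50)),("side",s,(310,172,30,60))):
    hs=cv2.cvtColor(im,cv2.COLOR_BGR2HSV)[y:y+h,x:x+w]
    m=cv2.inRange(hs,(12,50,120),(28,190,255))
    k,l,st,ce=cv2.connectedComponentsWithStats(m); i=1+st[1:,4].argmax()
    p=np.argwhere(l==i)[:,::-1].astype(np.float32)+[x,y]
    r=cv2.minAreaRect(p.astype(np.float32)); print(n,st[i],p.mean(0),r)
    if n=="top":
        q=cv2.boxPoints(r); print([onz("top",*v,.20).round(4) for v in q], onz("top",*r[0],.198))
E
```

```text
top [ 10  21  49  10 237] [296.02531646 205.38396624] ((296.0218505859375, 205.66378784179688), (5.683039665222168, 48.768409729003906), 82.40535736083984)
[array([0.559, 0.152, 0.2  ]), array([0.5739, 0.0471, 0.2   ]), array([0.5616, 0.0455, 0.2   ]), array([0.5468, 0.1502, 0.2   ])] [0.56051897 0.09890429 0.198     ]
side [10  7  8 20 75] [323.56       188.58666667] ((323.5823974609375, 188.62940979003906), (3.79628324508667, 19.849138259887695), 12.528807640075684)
```

View pics/c1.png

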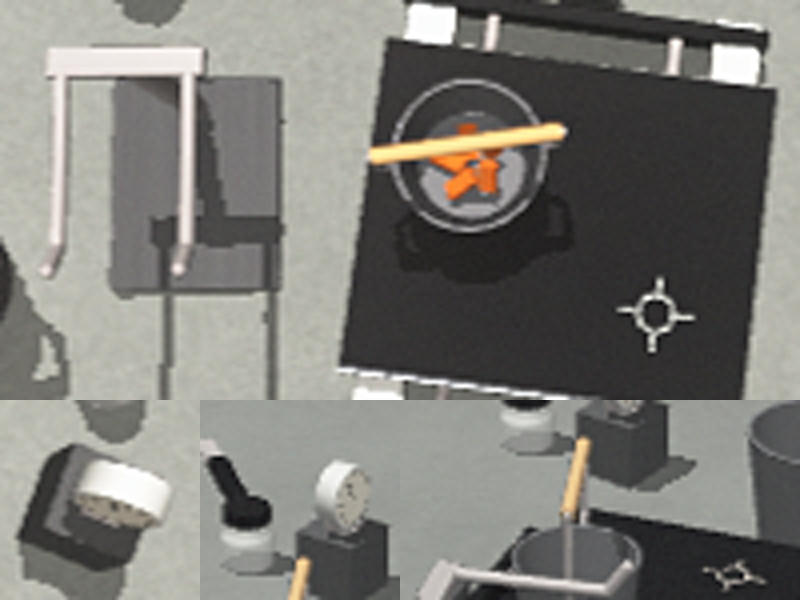

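The crop shows the bar clear of the pail. The prongs run (61,75)–(56,245) and (188,75)–(187,240) in the crop, which is straight along about -x. The ring is at crop (656,314). The dial faces roughly -x, turned slightly.

```bash
python3 - <<'E'
from h import *
t=cv2.imread("pics/t0.png");s=cv2.imread("pics/s0.png")
print("bar",tri(296.0,205.6,323.6,188.6))
P=lambda x,y,z:onz("top",180+x/4-.4,170+y/4-.4,z)[:2].round(4)
for k in((61,75),(56,245),(188,75),(187,240)):print("prong",P(*k,.21))
for k in((47,47),(206,50),(50,75),(206,75)):print("bar",P(*k,.21))
for k in((45,271),(178,270)):print("tip",P(*k,.228))
for k in((388,40),(776,90),(745,400),(340,368)):print("plate",P(*k,.068))
def comp(im,box,lo,hi):
    x,y,w,h=box; m=cv2.inRange(cv2.cvtColor(im,cv2.COLOR_BGR2HSV)[y:y+h,x:x+w],lo,hi)
    k,l,st,ce=cv2.connectedComponentsWithStats(m); i=1+st[1:,4].argmax()
    p=(np.argwhere(l==i)[:,::-1]+[x,y]).astype(np.float32); return p,cv2.minAreaRect(p)
pr,r=comp(t,(325,230,38,38),(0,0,110),(180,120,255)); print("ring",pr.mean(0),r,[onz("top",*c,.068).round(4) for c in(pr.mean(0),r[0])])
out=[]
for n,im,b in(("top",t,(440,176,32,26)),("side",s,(326,152,20,25))):
    m=None
    p,r=comp(im,b,(0,0,150),(180,100,255)) ; print(n,len(p),p.min(0),p.max(0),p.mean(0),r); out.append((p.min(0)+p.max(0))/2)
    x,y,w,h=b; print(cv2.cvtColor(im,cv2.COLOR_BGR2HSV)[y+h//2,x:x+w,:].tolist()[::4])
print("dial",tri(*out[0],*out[1]))
E
```

```text
bar (array([0.56047609, 0.09890871, 0.19984139]), np.float64(1.7126977588338844e-05))
prong [0.595  0.3158]
prong [0.5042 0.3143]
prong [0.5956 0.2481]
prong [0.5072 0.2456]
bar [0.6101 0.3239]
bar [0.6093 0.2389]
bar [0.595  0.3216]
bar [0.5957 0.2385]
tip [0.4901 0.3144]
tip [0.4909 0.2462]
plate [0.6397 0.1519]
plate [ 0.6099 -0.0935]
plate [ 0.4169 -0.0715]
plate [0.4355 0.1776]
ring [343.44    248.21333] ((343.5000305175781, 248.0000457763672), (13.430944442749023, 13.587118148803711), 51.34019470214844) [array([ 0.4689, -0.0164,  0.068 ]), array([ 0.4694, -0.0165,  0.068 ])]
top 511 [444. 176.] [471. 201.] [460.4403  186.71625] ((457.5, 188.5), (25.0, 27.0), 90.0)
[[8, 8, 123], [20, 29, 133], [19, 38, 113], [26, 22, 172], [0, 0, 255], [20, 3, 251], [21, 7, 242], [33, 14, 178]]
side 324 [326. 152.] [345. 171.] [335.54013 160.01852] ((335.5, 161.5), (19.0, 19.0), 90.0)
[[50, 10, 156], [24, 7, 189], [24, 15, 171], [23, 24, 138], [35, 10, 155]]
dial (array([ 0.61721537, -0.2970642 ,  0.097622  ]), np.float64(0.0014547243160431807))
```

```bash
cat >> h.py <<'E'
def move(p,yaw=None):
    "shift/turn in tool axes & units from the present pose to p; yaw (deg): world heading of tool y, tool down"
    o=ctrl.get_obs(); M=R.from_quat(np.array(o["eef_rot"])[[1,2,3,0]])
    y=M.as_matrix()[:,1]; cur=np.degrees(np.arctan2(y[1],y[0]))
    if yaw is None: yaw=cur
    c=[(M.inv()*R.from_matrix(np.c_[[-np.sin(a),np.cos(a),0],[np.cos(a),np.sin(a),0],[0,0,-1]])) for a in np.radians([yaw,yaw+180])]
    T=min(c,key=lambda r:r.magnitude())
    print("xyz",M.inv().apply(np.array(p)-o["eef_pos"]).round(4)*100,"dr",(np.degrees(T.as_rotvec())/6).round(2),"yaw",cur.round(1),"q",o["q"].round(2),"t",round(o["time_s"],2),"F",o["wrist_force"].round(1),"open",round(o["opening"],2),np.array(o["eef_pos"]).round(4))
E
python3 - <<'E'
from h import *
move([.5605,.0985,.34],8)
t=cv2.imread("pics/t0.png");s=cv2.imread("pics/s0.png")
# dial: bright
out=[]
for n,im,b,th in(("top",t,(440,176,32,26),200),("side",s,(326,152,20,25),185)):
    x,y,w,h=b; g=im[y:y+h,x:x+w].max(2); print(n); print("\n".join("%d "%(y+i)+" ".join("%3d"%v for v in r) for i,r in enumerate(g)))
E
```

```text
xyz [ 56.6  -51.62  -8.96] dr [-1.000e-02 -1.000e-02 -1.369e+01] yaw -74.1 q [-1.5   0.18  1.61 -0.    1.35 -0.21] t 0.1 F [-0.6  0.4  0.3] open 1.01 [ 0.1571 -0.5526  0.2494]
top
176 188 156  80  83 114 117 146 176 184 188 190 191 190 188 190 192 192 190 186 184 184 187 184 183 183 183 182 184 190 192 189 187
177  78  42  56  92 117 114 111 121 146 177 190 192 188 185 184 189 189 189 185 181 180 183 185 182 182 181 186 187 189 192 187 183
178  52  52  77 112 116 119 116 117 117 122 139 158 172 181 187 186 188 185 179 181 184 186 186 186 186 183 186 186 185 191 191 186
179  51  51  94 120 117 118 120 119 121 123 127 124 120 144 168 179 180 180 180 185 186 183 184 184 189 183 182 185 183 183 189 194
180  53  59  98 119 118 119 122 137 167 194 215 215 182 144 142 170 178 180 182 187 188 187 185 185 188 185 184 189 186 181 181 186
181  53  81 112 121 120 111 126 171 201 220 232 240 245 252 255 253 227 173 171 181 185 186 186 188 186 189 191 185 181 178 183 183
182  63  99 125 123 114 116 150 187 210 225 232 240 244 249 251 253 255 255 255 234 197 192 190 184 184 184 187 184 182 182 181 
[... 3916 characters left out ...]
 168 128 151 159 157 156 156
169 159 157 161 126 108 111 111 122 153 140 159 170 167 144  93 122 128 152 156 157
170 159 134 104  99  99 119 108 106 138 168 141 164 130 154 113  64  54  74  99 125
171 135 107 104 100 103 116 119 109 106 143 152 142 127 116  80  62  60  59  58  56
172 102 104 104 104 103 109 108 104 110 117 129 129 169  98  56  59  61  62  61  61
173  92 101 105 107 104 107  68  65  90 123 119  93  62  58  57  62  63  62  61  62
174  59  64  89  95 103 104  72  63  64  63  55  57  59  60  65  60  63  63  61  61
175  70  70  65  67  74  78  91 102 104 109  76  66  62  62  79  66  63  62  62  59
176  69  67  67  69  68  66  58  67  74  90 103 108  90  74  63  58  61  61  59  61
```

send_rows --dr '[[0,0,0],[0,0,-1],[0,0,-2.2],[0,0,-3.4],[0,0,-4.6],[0,0,-5.8],[0,0,-7],[0,0,-8.2]]' --xyz '[[0,0,-6],[4,-3.7,-9],[8.4,-7.7,-9],[12.8,-11.7,-9],[17.2,-15.7,-9],[21.6,-19.7,-9],[26,-23.7,-9],[30.4,-27.7,-9]]' --jaw '[60,60,60,60,60,60,60,60]'

```text
time_s: 1.1
eef_pos: [0.3744, -0.2017, 0.3401]
eef_rot: [0.0, 0.842, 0.539, 0.0]
wrist_force: [0.3, -0.2, 0.1]
opening: 0.604
grasp_force: 0.0
```

```bash
python3 - <<'E'
from h import *
move([.5605,.0985,.30],8)
print("dial",tri(455.5,188,335.5,164), proj("top",[.602,-.295,.093]))
E
```

```text
xyz [35.06  4.34  4.02] dr [ 0.   -0.   -5.45] yaw -24.7 q [-0.77 -0.24  1.84  0.    1.54 -0.34] t 1.1 F [ 0.3 -0.2  0.1] open 0.6 [ 0.3744 -0.2017  0.3401]
dial (array([ 0.61836961, -0.29582591,  0.08845404]), np.float64(0.0014571520641576954)) [456.17999906 194.54379145]
```

send_rows --dr '[[0,0,-1],[0,0,-2],[0,0,-3],[0,0,-4],[0,0,-5],[0,0,-5.4],[0,0,-5.4],[0,0,-5.4]]' --xyz '[[5.5,0.7,0],[11,1.4,0],[16.5,2,0],[22,2.7,0],[27.5,3.4,0],[32,4,0],[35.1,4.3,0],[35.1,4.3,2]]' --jaw '[60,60,60,60,60,60,60,60]'

```text
time_s: 2.1
eef_pos: [0.5622, 0.0987, 0.3209]
eef_rot: [0.001, 0.658, 0.753, 0.001]
wrist_force: [-0.5, -0.6, 0.6]
opening: 0.598
grasp_force: 0.0
```

```bash
python3 - <<'E'
from h import *
move([.5605,.0985,.2],8)
E
```

```text
xyz [ 1.000e-02 -1.900e-01  1.208e+01] dr [ 0.02 -0.   -0.06] yaw 7.6 q [-0.03  0.12  1.53  0.    1.49 -0.17] t 2.1 F [-0.5 -0.6  0.6] open 0.6 [0.5622 0.0987 0.3209]
```

send_rows --dr '[[0,0,0],[0,0,0],[0,0,0],[0,0,0],[0,0,0],[0,0,0],[0,0,0],[0,0,0]]' --xyz '[[0,-0.2,3],[0,-0.2,7],[0,-0.2,10],[0,-0.2,12.1],[0,-0.2,12.1],[0,-0.2,12.1],[0,-0.2,12.1],[0,-0.2,12.1]]' --jaw '[60,60,60,60,50,0,0,0]'

```text
time_s: 3.1
eef_pos: [0.5597, 0.0963, 0.2005]
eef_rot: [0.001, 0.66, 0.752, 0.001]
wrist_force: [0.7, 0.4, 1.3]
opening: 0.091
grasp_force: 58.5
```

send_rows --dr '[[0,0,0],[0,0,0],[0,0,0],[0,0,0],[0,0,0],[0,0,0],[0,0,0],[0,0,0]]' --xyz '[[0,0,0],[0,0,0],[0,0,0],[0,0,-0.5],[0,0,-1],[0,0,-2],[0,0,-3],[0,0,-3]]' --jaw '[0,0,0,0,0,0,0,0]'

```text
time_s: 4.1
eef_pos: [0.5596, 0.0963, 0.2307]
eef_rot: [0.001, 0.66, 0.752, 0.001]
wrist_force: [-0.4, 0.2, -1.1]
opening: 0.09
grasp_force: 58.5
```

```bash
python3 - <<'E'
from h import *
move([.40,.28,.31],1.5)
snap("side","s1")
E
```

```text
xyz [ 20.29 -13.42  -7.97] dr [0.02 0.   0.99] yaw 7.5 q [-0.04  0.18  1.65 -0.    1.31 -0.17] t 4.1 F [-0.4  0.2 -1.1] open 0.09 [0.5596 0.0963 0.2307]
```

View pics/s1.png

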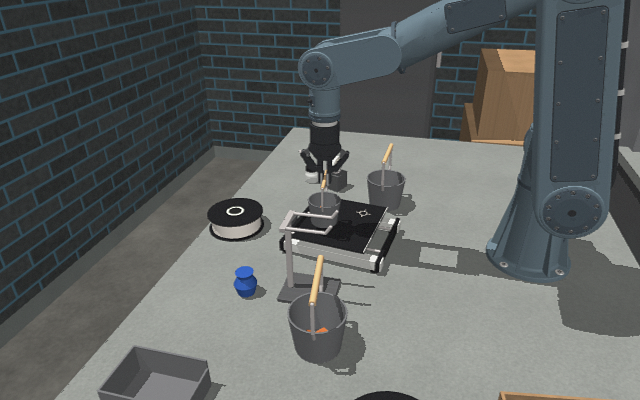

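The side view shows the gripper at the pail's bar near (325,178). Whether it rose needs numbers.

```bash
python3 - <<'E'
from h import *
print(proj("side",[.5605,.0985,.2]),proj("side",[.5597,.0963,.23]))
a=cv2.imread("pics/s0.png");b=cv2.imread("pics/s1.png")
for im in(a,b):
    m=cv2.inRange(cv2.cvtColor(im,cv2.COLOR_BGR2HSV)[165:225,310:345],(12,50,120),(28,190,255)); p=np.argwhere(m)[:,::-1]+[310,165]; print(len(p),p.min(0),p.max(0),p.mean(0))
cv2.imwrite("pics/c2.png",np.hstack([cv2.resize(i[130:230,280:380],None,fx=4,fy=4,interpolation=cv2.INTER_CUBIC) for i in(a,b)]))
E
```

```text
[323.6314664  188.47796462] [324.04719513 178.15969768]
75 [320 179] [327 198] [323.56       188.58666667]
58 [320 170] [326 207] [323.51724138 181.10344828]
```

View pics/c2.png

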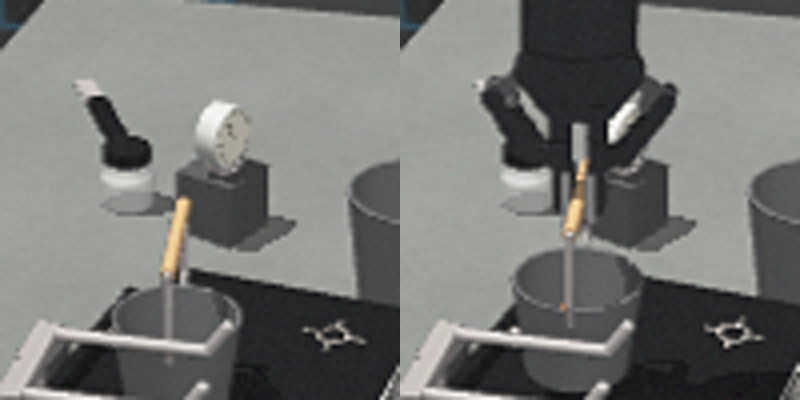

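The pail is held and lifted by about 10 px (3 cm). I'll go out to -x first, then across to the hook's front.

send_rows --dr '[[0,0,0],[0,0,0],[0,0,0],[0,0,0.2],[0,0,0.4],[0,0,0.6],[0,0,0.8],[0,0,1]]' --xyz '[[0,-1.5,-0.7],[0.5,-4.5,-1.5],[1.5,-8,-1.5],[2.5,-11.5,-1.5],[4,-13.8,-1.5],[7,-13.8,-1.5],[10.5,-13.8,-1.5],[14,-13.8,-1.5]]' --jaw '[0,0,0,0,0,0,0,0]'

```text
time_s: 5.15
eef_pos: [0.4035, 0.2181, 0.2442]
eef_rot: [0.0, 0.698, 0.716, 0.0]
wrist_force: [1.5, 0.4, -1.9]
opening: 0.092
grasp_force: 58.6
```

```bash
python3 - <<'E'
from h import *
move([.41,.2785,.246],1.5); move([.5285,.2805,.246],1.5)
E
```

```text
xyz [ 6.02  0.8  -0.18] dr [ 0.   -0.   -0.02] yaw 1.4 q [ 0.24 -0.08  1.89  0.    1.33  0.21] t 5.15 F [ 1.5  0.4 -1.9] open 0.09 [0.4035 0.2181 0.2442]
xyz [ 5.94 12.65 -0.18] dr [ 0.   -0.   -0.02] yaw 1.4 q [ 0.24 -0.08  1.89  0.    1.33  0.21] t 5.15 F [ 1.5  0.4 -1.9] open 0.09 [0.4035 0.2181 0.2442]
```

send_rows --dr '[[0,0,0],[0,0,0],[0,0,0],[0,0,0],[0,0,0],[0,0,0],[0,0,0],[0,0,0]]' --xyz '[[2,0,-0.2],[4,0,-0.2],[5.5,0.4,-0.2],[5.8,0.8,-0.2],[5.8,0.8,-0.2],[5.8,0.8,-0.2],[5.8,0.8,-0.2],[5.8,0.8,-0.2]]' --jaw '[0,0,0,0,0,0,0,0]'

```text
time_s: 6.15
eef_pos: [0.4105, 0.2751, 0.2464]
eef_rot: [0.0, 0.698, 0.716, 0.0]
wrist_force: [-0.1, 0.2, -1.5]
opening: 0.095
grasp_force: 58.6
```

```bash
python3 - <<'E'
from h import *
t=snap("top","t2");s=snap("side","s2")
cv2.imwrite("pics/c3.png",cv2.resize(np.hstack([t[160:300,130:260],s[160:300,250:380]])[:,:,::-1],None,fx=3,fy=3,interpolation=cv2.INTER_CUBIC))
move([.5285,.2785,.246],1.5)
for p in([.41,.2785+.054,.246],[.41,.2785-.05,.246],[.41,.28,.187]):print(proj("top",p),proj("side",p))
E
```

```text
xyz [ 0.03 11.81  0.04] dr [ 0.   -0.   -0.01] yaw 1.4 q [ 0.35  0.    1.81 -0.    1.33  0.32] t 6.25 F [ 0.2 -0.1 -0.4] open 0.09 [0.4105 0.2752 0.2464]
[177.23758082 277.48026531] [364.84937097 226.87233451]
[229.73250246 277.58422963] [372.42497501 203.42522478]
[210.7195647  275.48382447] [367.81544735 236.55898957]
```

View pics/c3.png

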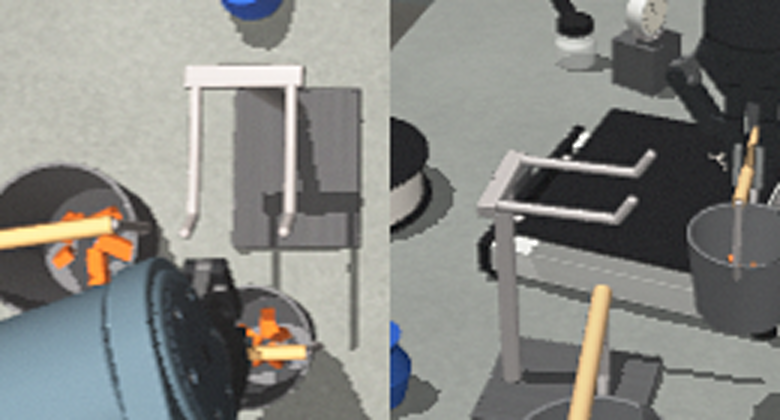

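The crops show the pail beyond the tips, with the tip about 4 cm clear, the bar level with them, and the rim below prong height. Entering now.

send_rows --dr '[[0,0,0],[0,0,0],[0,0,0],[0,0,0],[0,0,0],[0,0,0],[0,0,0],[0,0,0]]' --xyz '[[0.3,1,0],[0.3,3,0],[0.3,5,0],[0.3,7,0],[0.3,9,0],[0.2,11,0],[0.2,11.8,0],[0.2,11.8,0]]' --jaw '[0,0,0,0,0,0,0,0]'

```text
time_s: 7.25
eef_pos: [0.5286, 0.2804, 0.2459]
eef_rot: [-0.0, 0.698, 0.716, -0.0]
wrist_force: [-0.4, -0.6, -1.1]
opening: 0.09
grasp_force: 58.6
```

send_rows --dr '[[0,0,0],[0,0,0],[0,0,0],[0,0,0],[0,0,0],[0,0,0],[0,0,0],[0,0,0]]' --xyz '[[0,0,0.5],[0,0,1.2],[0,0,1.8],[0,0,2.3],[0,0,2.6],[0,0,2.8],[0,0,2.9],[0,0,2.9]]' --jaw '[0,0,0,0,0,0,0,0]'

```text
time_s: 8.25
eef_pos: [0.5284, 0.2804, 0.2175]
eef_rot: [0.0, 0.698, 0.716, 0.0]
wrist_force: [0.0, -0.1, -2.1]
opening: 0.09
grasp_force: 58.6
```

```bash
python3 - <<'E'
from h import *
t=snap("top","t3");s=snap("side","s3")
cv2.imwrite("pics/c4.png",cv2.resize(np.hstack([t[160:280,150:280],s[160:280,250:380]])[:,:,::-1],None,fx=3,fy=3,interpolation=cv2.INTER_CUBIC))
move([.5285,.2805,.215],1.5)
E
```

```text
xyz [0.01 0.01 0.24] dr [ 0.   -0.   -0.01] yaw 1.5 q [0.29 0.26 1.58 0.   1.3  0.26] t 8.35 F [ 0.5  0.3 -1.2] open 0.09 [0.5284 0.2804 0.2174]
```

View pics/c4.png

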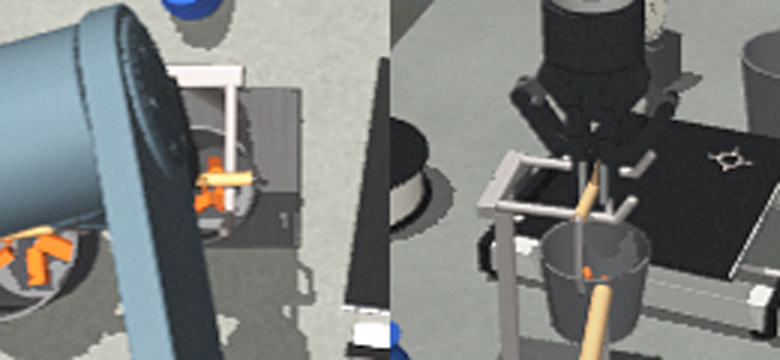

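The bar lies across the prongs, with the wires outside them. I'll lower it onto the prongs until they take the load.

send_rows --dr '[[0,0,0],[0,0,0],[0,0,0],[0,0,0],[0,0,0],[0,0,0],[0,0,0],[0,0,0]]' --xyz '[[0,0,0.1],[0,0,0.2],[0,0,0.2],[0,0,0.3],[0,0,0.3],[0,0,0.3],[0,0,0.3],[0,0,0.3]]' --jaw '[0,0,0,0,0,0,0,0]'

```text
time_s: 9.35
eef_pos: [0.5286, 0.2805, 0.2168]
eef_rot: [0.001, 0.698, 0.716, 0.001]
wrist_force: [-6.8, -2.2, 11.5]
opening: 0.093
grasp_force: 60.1
```

send_rows --dr '[[0,0,0],[0,0,0],[0,0,0],[0,0,0],[0,0,0],[0,0,0],[0,0,0],[0,0,0]]' --xyz '[[0,0,-0.2],[0,0,-0.2],[0,0,-0.2],[0,0,-0.2],[0,0,-0.2],[0,0,-0.2],[0,0,-0.2],[0,0,-0.2]]' --jaw '[0,0,15,25,40,45,45,45]'

```text
time_s: 10.35
eef_pos: [0.5283, 0.2804, 0.2163]
eef_rot: [0.0, 0.698, 0.716, 0.0]
wrist_force: [0.2, -0.1, 0.1]
opening: 0.452
grasp_force: 0.0
```

send_rows --dr '[[0,0,0],[0,0,0],[0,0,0],[0,0,0],[0,0,0],[0,0,0],[0,0,0],[0,0,0]]' --xyz '[[0,0,0],[0,0,-1],[0,0,-2.5],[0,0,-5],[0,0,-8],[0,0,-11],[0,0,-12],[0,0,-12]]' --jaw '[45,45,45,45,45,45,45,45]'

```text
time_s: 11.35
eef_pos: [0.5286, 0.2804, 0.3371]
eef_rot: [0.0, 0.698, 0.716, 0.001]
wrist_force: [-0.5, -0.3, -1.1]
opening: 0.448
grasp_force: 0.0
```

```bash
python3 - <<'E'
from h import *
move([.618,-.296,.30],-17)
E
```

```text
xyz [-57.85   7.47   3.7 ] dr [ 0.01 -0.01  3.08] yaw 1.5 q [0.29 0.17 1.44 0.   1.53 0.26] t 11.35 F [-0.5 -0.3 -1.1] open 0.45 [0.5286 0.2804 0.3371]
```

send_rows --dr '[[0,0,0],[0,0,0.5],[0,0,1],[0,0,1.5],[0,0,2],[0,0,2.5],[0,0,3],[0,0,3]]' --xyz '[[-3,0,0],[-8,0.5,0],[-14,1.5,0],[-20,2.5,0],[-26,3.5,0],[-32,4.2,0],[-38,4.9,0],[-42,5.5,0]]' --jaw '[60,60,60,60,60,60,60,60]'

```text
time_s: 12.35
eef_pos: [0.5933, -0.1407, 0.3342]
eef_rot: [-0.001, 0.802, 0.597, -0.001]
wrist_force: [0.3, 0.7, -0.2]
opening: 0.602
grasp_force: 0.0
```

```bash
python3 - <<'E'
from h import *
move([.618,-.296,.25],-17)
t=snap("top","t4");s=snap("side","s4")
cv2.imwrite("pics/c5.png",np.hstack([cv2.resize(i,None,fx=4,fy=4,interpolation=cv2.INTER_CUBIC) for i in(t[165:265,180:280,::-1],s[140:240,280:380,::-1])]))
E
```

```text
xyz [-14.17   6.85   8.4 ] dr [-0.03 -0.    0.05] yaw -16.7 q [-0.43  0.2   1.41 -0.    1.53 -0.14] t 12.35 F [ 0.3  0.7 -0.2] open 0.6 [ 0.5933 -0.1407  0.3342]
```

View pics/c5.png

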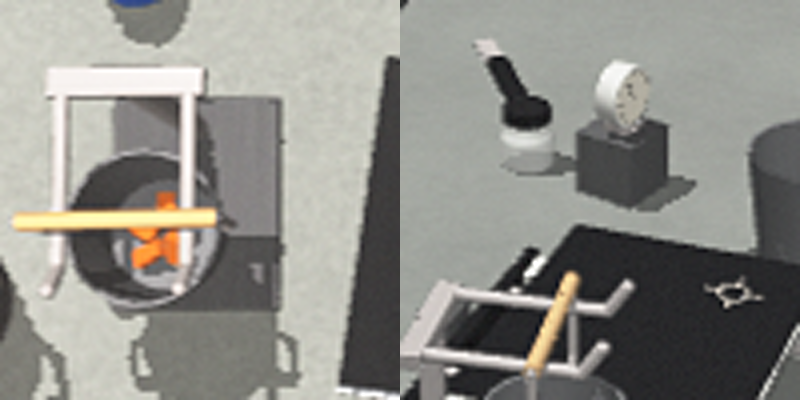

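The pail hangs on both prongs: the bar runs from crop x 13 to 217 and the prongs sit at 62 and 188, so it is about 5 mm off centre, which is within tolerance. Now I'll check the gauge position using the holder's top.

```bash
python3 - <<'E'
from h import *
print(proj("side",[.618,-.296,.06]),proj("top",[.618,-.296,.093]),onz("side",335.5,174,.06))
for u,v in((298,118),(178,148),(238,152),(268,125)):print(onz("side",280+u/4-.4,140+v/4-.4,.06).round(4))
# top dial candidates at known height
print(onz("top",455.5,188,.093))
for u,v in((444,187.5),(464,193.8),(447,180.3),(466,185.5)): print(onz("top",u,v,.105).round(4))
E
```

```text
[335.36707812 171.1955776 ] [456.30869119 188.16728895] [ 0.61243637 -0.27386797  0.06      ]
[ 0.5561 -0.3286  0.06  ]
[ 0.6466 -0.2445  0.06  ]
[ 0.5939 -0.249   0.06  ]
[ 0.5795 -0.3081  0.06  ]
[ 0.61840298 -0.29398469  0.093     ]
[ 0.6176 -0.2609  0.105 ]
[ 0.6024 -0.3099  0.105 ]
[ 0.6356 -0.2691  0.105 ]
[ 0.623  -0.3158  0.105 ]
```

send_rows --dr '[[0,0,0],[0,0,0],[0,0,0],[0,0,0],[0,0,0],[0,0,0],[0,0,0],[0,0,0]]' --xyz '[[-4,2,0],[-8,4,2],[-12,6,6],[-14.1,6.9,9],[-14.1,6.9,12],[-14.1,6.9,14],[-14.1,6.9,14],[-14.1,6.9,14]]' --jaw '[75,75,75,75,75,75,75,75]'

```text
time_s: 13.45
eef_pos: [0.6207, -0.2926, 0.1977]
eef_rot: [0.001, 0.801, 0.598, 0.0]
wrist_force: [1.1, 0.6, -0.1]
opening: 0.748
grasp_force: 0.0
```

```bash
python3 - <<'E'
from h import *
move([.618,-.295,.094],-17)
t=snap("top","t5");s=snap("side","s5")
cv2.imwrite("pics/c6.png",np.hstack([cv2.resize(i,None,fx=4,fy=4,interpolation=cv2.INTER_CUBIC) for i in(t[140:240,405:505,::-1],s[110:210,290:390,::-1])]))
E
```

```text
xyz [-0.31 -0.21 10.37] dr [0.02 0.   0.09] yaw -16.5 q [-0.61  0.47  1.35  0.    1.32 -0.33] t 13.45 F [ 1.1  0.6 -0.1] open 0.75 [ 0.6207 -0.2926  0.1977]
```

View pics/c6.png

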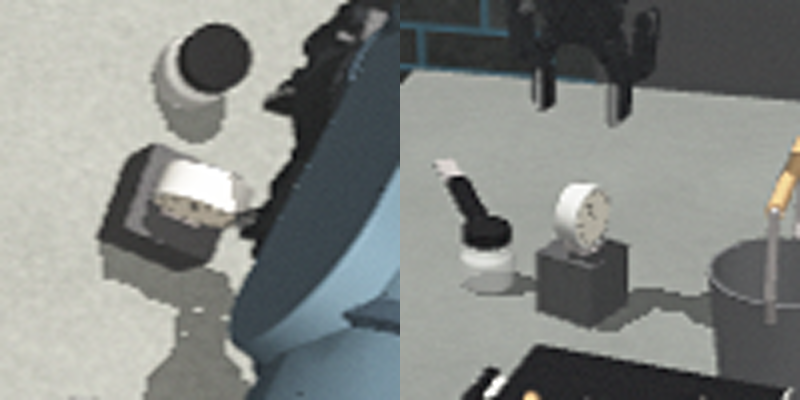

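The fingertips straddle the dial in the side view: their midpoint is at column 581 and the dial is at 582. Descend and close.

send_rows --dr '[[0,0,0.1],[0,0,0.1],[0,0,0.1],[0,0,0.1],[0,0,0.1],[0,0,0.1],[0,0,0.1],[0,0,0.1]]' --xyz '[[-0.3,-0.2,2],[-0.3,-0.2,5],[-0.3,-0.2,8],[-0.3,-0.2,9.5],[-0.3,-0.2,10.2],[-0.3,-0.2,10.2],[-0.3,-0.2,10.2],[-0.3,-0.2,10.2]]' --jaw '[75,75,75,75,75,60,45,37]'

```text
time_s: 14.55
eef_pos: [0.6178, -0.2956, 0.0955]
eef_rot: [0.001, 0.805, 0.594, 0.0]
wrist_force: [-0.3, -0.7, -0.9]
opening: 0.37
grasp_force: 0.0
```

send_rows --dr '[[0,0,0],[0,0,0],[0,0,0],[0,0,0],[0,0,0],[0,0,0],[0,0,0],[0,0,0]]' --xyz '[[0,0,0],[0,0,0],[0,0,0],[0,0,0],[0,0,0],[0,0,0],[0,0,0],[0,0,0]]' --jaw '[34,31,28,25,22,15,0,0]'

```text
time_s: 15.55
eef_pos: [0.6173, -0.2953, 0.0945]
eef_rot: [0.0, 0.805, 0.594, 0.0]
wrist_force: [-0.0, 0.4, 1.8]
opening: 0.247
grasp_force: 59.0
```

```bash
python3 - <<'E'
from h import *
move([.618,-.295,.094],-17); print(ctrl.get_obs()["torque"])
E
```

```text
xyz [0.05 0.06 0.05] dr [ 0.    0.   -0.02] yaw -17.1 q [-0.62  0.58  1.41  0.    1.15 -0.32] t 15.55 F [-0.   0.4  1.8] open 0.25 [ 0.6173 -0.2953  0.0945]
[ 0.03431315  0.09240463 -0.07433881]
```

send_rows --dr '[[0,0,0],[0,0,0],[0,0,0],[0,0,0],[0,0,0],[0,0,0],[0,0,0],[0,0,0]]' --xyz '[[0,0,-1],[0,0,-3],[0,0,-5],[0,0,-7.5],[0,0,-10.5],[0,0,-14],[0,0,-17],[0,0,-18]]' --jaw '[0,0,0,0,0,0,0,0]'

```text
time_s: 16.55
eef_pos: [0.6182, -0.2958, 0.2787]
eef_rot: [0.003, 0.805, 0.594, 0.001]
wrist_force: [0.6, -1.0, -1.6]
opening: 0.252
grasp_force: 59.2
```

```bash
python3 - <<'E'
from h import *
move([.58,-.0165,.27],-17);move([.47,-.0165,.20],-17)
E
```

```text
xyz [ 25.57 -11.89   0.75] dr [ 0.05  0.02 -0.02] yaw -17.1 q [-0.62  0.4   1.28  0.    1.46 -0.32] t 16.55 F [ 0.6 -1.  -1.6] open 0.25 [ 0.6182 -0.2958  0.2787]
xyz [ 22.34 -22.44   7.7 ] dr [ 0.05  0.02 -0.02] yaw -17.1 q [-0.62  0.4   1.28  0.    1.46 -0.32] t 16.55 F [ 0.6 -1.  -1.6] open 0.25 [ 0.6182 -0.2958  0.2787]
```

send_rows --dr '[[0,0,0],[0,0,0],[0,0,0],[0,0,0],[0,0,0],[0,0,0],[0,0,0],[0,0,0]]' --xyz '[[3,-1,0],[7,-3,0],[11,-5,0],[15,-7,0],[19,-9,0],[22.5,-11.5,0],[24,-14.5,0],[24,-16,0]]' --jaw '[0,0,0,0,0,0,0,0]'

```text
time_s: 17.55
eef_pos: [0.5337, -0.0172, 0.2739]
eef_rot: [-0.0, 0.804, 0.595, -0.0]
wrist_force: [0.6, -0.3, -1.7]
opening: 0.252
grasp_force: 59.2
```

send_rows --dr '[[0,0,0],[0,0,0],[0,0,0],[0,0,0],[0,0,0],[0,0,0],[0,0,0],[0,0,0]]' --xyz '[[-0.2,-1,0],[-0.6,-2.5,1.5],[-1,-4.5,3.5],[-1.7,-6.4,5.5],[-1.7,-6.4,7.7],[-1.7,-6.4,8.7],[-1.7,-6.4,8.7],[-1.7,-6.4,8.7]]' --jaw '[0,0,0,0,0,0,0,0]'

```text
time_s: 18.55
eef_pos: [0.4697, -0.0165, 0.1881]
eef_rot: [0.001, 0.805, 0.594, 0.0]
wrist_force: [-0.1, 0.6, -1.4]
opening: 0.251
grasp_force: 59.2
```

```bash
python3 - <<'E'
from h import *
move([.47,-.0165,.1595],-17)
t=snap("top","t7");s=snap("side","s7")
a=cv2.resize(s[130:230,315:415,::-1],None,fx=6,fy=6,interpolation=cv2.INTER_CUBIC)
b=cv2.resize(t[200:300,300:365,::-1],None,fx=3,fy=6,interpolation=cv2.INTER_CUBIC)
cv2.imwrite("pics/c7.png",np.hstack([a,b]))
for z in(.0705,.10,.19):print(proj("side",[.47,-.0165,z]))
E
```

```text
xyz [0.01 0.02 2.86] dr [ 0.01  0.   -0.03] yaw -17.2 q [-0.29  0.01  1.93 -0.    1.2   0.01] t 18.55 F [-0.1  0.6 -1.4] open 0.25 [ 0.4697 -0.0165  0.1881]
[362.72970018 212.57660367]
[363.06261914 204.00921423]
[364.12205734 176.74546315]
```

View pics/c7.png

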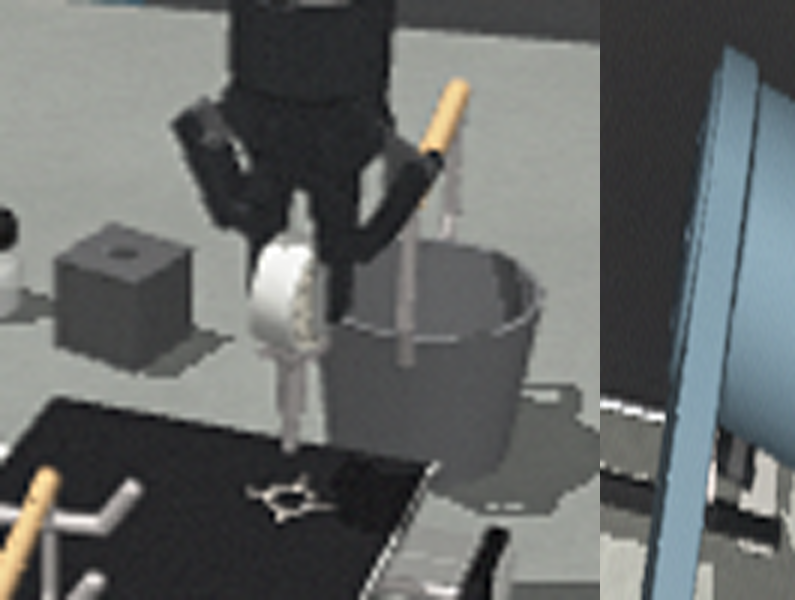

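The tip is at full-frame (363.1,204.6), directly above the ring at (363.3,213). That matches the predicted tip height of about 0.0985. I'll descend near the plate and average a force baseline.

send_rows --dr '[[0,0,0],[0,0,0],[0,0,0],[0,0,0],[0,0,0],[0,0,0],[0,0,0],[0,0,0]]' --xyz '[[0,0,0.5],[0,0,1],[0,0,1.5],[0,0,2],[0,0,2.2],[0,0,2.3],[0,0,2.3],[0,0,2.3]]' --jaw '[0,0,0,0,0,0,0,0]'

```text
time_s: 19.65
eef_pos: [0.469, -0.0161, 0.1645]
eef_rot: [0.0, 0.805, 0.594, 0.0]
wrist_force: [0.2, -1.0, -1.8]
opening: 0.246
grasp_force: 59.2
```

```bash
cat > f.py <<'E'
from h import *
F=[];Z=[]
for i in range(16):
    im=ctrl.camera("side"); o=ctrl.get_obs(); F.append(o["wrist_force"]); Z.append(o["eef_pos"])
F=np.array(F);print("F",F.mean(0).round(2),"sd",F.std(0).round(2),"pos",np.mean(Z,0).round(4),"t",o["time_s"])
cv2.imwrite("pics/last.png",im[:,:,::-1])
E
python3 f.py
```

```text
F [-0.06 -0.23 -1.51] sd [0.42 0.6  0.39] pos [ 0.4689 -0.0161  0.1643] t 20.45
```

send_rows --dr '[[0,0,0],[0,0,0],[0,0,0],[0,0,0],[0,0,0],[0,0,0],[0,0,0],[0,0,0]]' --xyz '[[0,0,0.1],[0,0,0.2],[0,0,0.3],[0,0,0.4],[0,0,0.5],[0,0,0.6],[0,0,0.7],[0,0,0.7]]' --jaw '[0,0,0,0,0,0,0,0]'

```text
time_s: 21.45
eef_pos: [0.4689, -0.0161, 0.1573]
eef_rot: [0.0, 0.805, 0.594, 0.0]
wrist_force: [0.2, 0.1, 0.0]
opening: 0.252
grasp_force: 59.4
```

```bash
python3 f.py
```

```text
F [-0.47  0.23 -0.24] sd [0.39 0.38 0.51] pos [ 0.4689 -0.0161  0.1573] t 22.25
```

send_rows --dr '[[0,0,0],[0,0,0],[0,0,0],[0,0,0],[0,0,0],[0,0,0],[0,0,0],[0,0,0]]' --xyz '[[0,0,0.1],[0,0,0.2],[0,0,0.2],[0,0,0.2],[0,0,0.2],[0,0,0.2],[0,0,0.2],[0,0,0.2]]' --jaw '[0,0,0,0,0,0,0,0]'

```text
time_s: 23.25
eef_pos: [0.4689, -0.0161, 0.1553]
eef_rot: [-0.0, 0.805, 0.594, 0.0]
wrist_force: [-0.9, -0.1, 1.4]
opening: 0.25
grasp_force: 59.6
```

```bash
python3 f.py; python3 - <<'E'
from h import *
s=cv2.imread("pics/last.png")
cv2.imwrite("pics/c8.png",cv2.resize(s[150:250,270:400],None,fx=6,fy=6,interpolation=cv2.INTER_CUBIC))
E
```

```text
F [-0.57  0.2   1.16] sd [0.56 0.55 0.35] pos [ 0.4689 -0.0161  0.1553] t 24.05
```

View pics/c8.png

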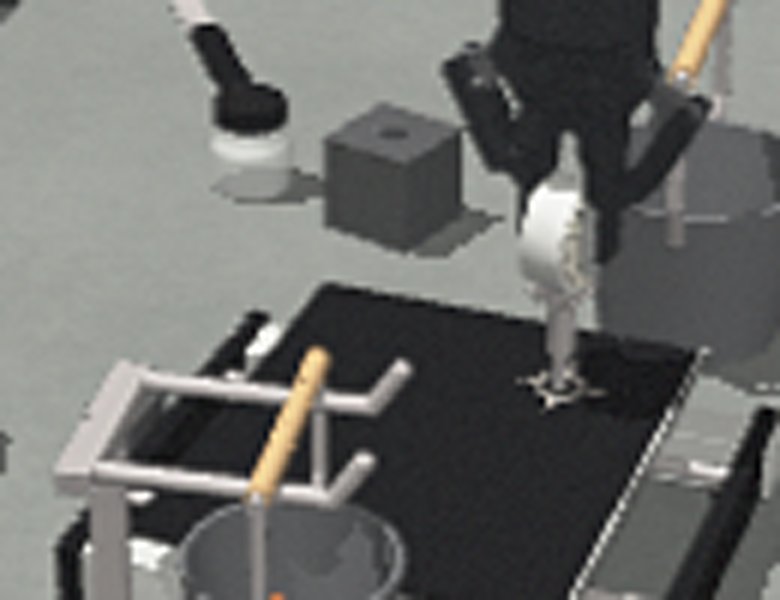

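The tip stands inside the ring, at crop (563,384) against a ring centre of about (560,388). The force is about 2.7 N and the pail is still hanging. Handing in.

```bash
python3 -c "
from bench import ctrl
print(ctrl.hand_in())"
```

```text
the job is handed in; nothing more can be done
None
```

The job is handed in, though the hand-in returned no verdict: the pail hangs on both prongs with the plate bare, and the gauge is held upright with its tip inside the ring, pressing at about 2.7 N.

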